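# Unlatch the pH electrode arm and hold it clear of its beaker

## Robot

A 6-joint arm with a two-finger parallel gripper is mounted at the origin on the work surface. World frame = base frame: x ahead of the robot, y to its left, z up, the work surface at z = 0. Lengths are in m, angles in rad, forces in N, time in s.
With the tool pointing down it reaches from about 0.275 to 0.75 m from the base axis. Payload 10.2 kg.
Tool frame: the origin (TCP) lies midway between the tips of the shut fingers; the grasp point (between the pads) lies env.pinch_z behind it (env.pinch_z is the distance from the TCP to the grasp point, in m); z points along the fingers, y is the line along which they close (so a half turn about z gives the same grasp; the last joint's range is limited). The gripper opens to 85 mm and grips with 20 to 120 N. Pads are 22 mm wide; open, the fingers measure 114 mm over their backs; the gripper's body (76 mm by 85 mm) begins 54 mm behind the grasp point. The pads swing forward as they close: fully open they stand 13 mm farther back than shut.
Start: joints at [-1.384, 0.313, 1.498, -0, 1.331, -0.223], TCP at [0.209, -0.482, 0.231] pointing down, gripper open.
Joint ranges: [-2.94, 2.94], [-0.97, 2.17], [0.19, 2.56], [-1.23, 4.37], [0.02, 3.11], [-2.88, 2.88]. Speed limits (rad/s): [2.39, 2.39, 3.01, 3.14, 3.14, 3.14].

## Interface

Orientations are given as a unit quaternion [x, y, z, w].
In Python, from cell import env gives the robot as it stands.
- The arm moves only by the tool jog_arm, never from a script. Its argument "moves" is a list that holds one entry, the list of rows, each a list of 5 numbers: the opening, from 0 (shut) to 1 (fully open), then the shift along the tool's x, y, z in mm, then the turn about the tool's z in rad. A call has 1 to 12 rows; each row shifts and turns the commanded pose from where the row before left it, along the tool's axes as they then stand; what a row does not reach is not made up. A row lasts 1/10 s, in which the tool goes at most 50 mm and 8.59 degrees, less where a joint would pass 70% of its speed; a pose out of reach is approached as far as the arm can. A call is refused whole if a number of a shift passes 50 or a number of a turn 0.15, either way. A call with a gripper value outside its range is refused whole. The fingers move at their own pace and stop on an object; "newtons" is the grip in N (left out, the last holds). Time passes only in rows, so rows that do not move let the fingers close. It gives the time, the measured TCP pose, the force, the opening and the grip force at its end, in the units of the state.
- env.get_obs(): the state, without advancing time (a new reading comes with each control period).
- env.get_image(name): name is "scene" or "top"; returns the picture (384x512x3 uint8, blue, green, red); there is no depth.
- env.camera_info(name): a dict with "intrinsics" (3x3 intrinsics, pixels), "k1" (the pictures are not rectified: a ray, as slopes to the right and down, at radius r is drawn at 1 + k1 r^2 times it, then the intrinsics apply), "rvec" (rotation vector, rad) and "tvec" (3), from world to camera coordinates, as OpenCV has them. Camera axes: x right, y down, z forward; pixel columns grow to the right and rows downward; lengths in m; the calibration is good to about 2 mm. A picture is of the moment at which its call begins. camera_info takes no time and is no camera call.
- env.close_job(): hands the job in; it is judged then, once.
Trained networks look in the newest picture that a camera, given by its name, has taken for a name from the list of things; names that differ only in an ending like _2 or _b are one class to them, and where a whole thing is asked for, a point or a joint stands for the part that bears it (a point fixed in the world has none). Each returns a list of dicts, best first, with "confidence" (0 to 1); they miss things now and then, are a little off and sometimes report something else, mostly with a low value. They report only what shows in the picture. A call takes as long as a camera call. They do not tell look-alikes from the thing itself.
- env.masks_of(camera, target): "pixels" (384x512 bool, what is visible of it).
- env.place_of(camera, target): "location" ([x, y, z] in m, in the coordinates of the camera as it stood for that picture, good to about 4 mm: a listed point, or the origin of a listed thing).
The state is a dict: "time": time; "joint_pos": joint angles; "dq": joint speeds; "tau": joint torques, N m; "position": TCP position; "tool_rot": TCP orientation; "contact_force": force on the tool from outside, world axes, zero at the start; "wrist_torque": the same for the moment, N m; "grip_width": finger opening in m; "finger_force": force on a finger pad.
Only numpy, scipy, OpenCV 4.12 (cv2) and the standard library are available. Lean on these libraries where they do the work, as an engineer would, in place of code of your own. Each camera call takes 0.05 s, during which the arm holds its last target. There are 200 camera calls.

## Task

The arm that carries the pH electrode is parked on a ball post, locked by a spring latch. Pull the latch sideways by its upright knob, away from the coupler, and with it pulled lift the arm off the ball until the electrode's tip is a good centimetre clear above the rim of the beaker. Finish while still holding the arm up there by the knob, keeping it still, so that a colleague can take the beaker away, and leave the beaker and everything else on the bench undisturbed.

Things in the scene. Friction and masses are not known exactly. Their poses are not given: they have to be found in the camera images.
- latch: Latch: upright light metal ribbed knob (16 mm diameter, 45 mm tall, on a 10 mm stem) beside the coupler, on a steel pawl hooked under the ball. Origin on the knob's axis, 21 mm below its top, 30 mm above the coupler's top, 176 mm above the table when parked. z up, +x along the arm to the column, +y sideways away from the coupler: pull along +y. Lift by the knob.
- coupler_top (a point): Centre of the flat top (44 x 44 mm) of the dark steel coupler at the arm's front end, over the ball; axes as the latch. The knob's axis is 38 mm to its +y with the latch home and can be pulled 14 mm farther, against a spring (4 N at rest, 9 N at full travel). The pawl catches the ball after 2 mm of lift unless pulled 6.5 mm or more; hold 10 to 12 mm until the arm is 40 mm up.
- carriage (a joint): Height of the arm (0.4 to 0.6 kg) above its parked place, in m: 0 seated on the ball, 0.13 upper stop. It runs straight up and down on its column without turning, and falls back when let go. An 18 mm aluminium bar, its top level with the coupler's, leads from it to the column 230 mm along +x (14 mm rod, top 342 mm above the table).
- electrode_tip (a point): Lower end of the electrode (12 mm rod, clamped in the arm 110 mm from the coupler towards the column, its cap reaching 49 mm above the coupler's top). Parked, it hangs inside the beaker, 36 mm above the table and 58 mm below the rim.
- beaker_rim (a point): Centre of the mouth of the clear glass beaker on the stand's white base, 66 mm wide and 80 mm tall; its rim is 94 mm above the table. The beaker is loose.
- beaker: The same beaker; origin under its centre, z up.
- stand: The fixed electrode stand: white base plate 320 x 170 x 14 mm, ball post (ball 30 mm wide) and column. Origin on the table under the ball; +x leads along the base to the column at 230 mm.
- vial: Small amber vial, 24 mm wide, 50 mm tall, on the base plate. Leave it.
- buffer: White plastic bottle with blue cap, 56 mm wide, 115 mm tall, beside the stand. Leave it.
- dish: White bowl, 80 mm wide, 25 mm tall. Leave it.
- jar: Amber jar, 60 mm wide, 90 mm tall. Leave it.
- scoop: Steel spoon-shaped scoop, 170 mm long, lying on the bench. Leave it.
- spare_beaker: Empty glass beaker, 56 mm wide, 70 mm tall, on the bench. Leave it.
Mind the look-alikes: they are no part of the job. What is shaped like the beaker but yellow is not meant.

How it is judged:
On the way, in this order (a step that is already met when the one before it is completed fails the run):
1. the latch is pulled at least 7 mm sideways with the arm still down on the ball (y of latch in the frame of coupler_top above 0.045 m and value of joint carriage below 0.006 m), for 0.05 s.
2. the arm is lifted off the ball, held by the fingers (value of joint carriage above 0.03 m and contact force between the fingers and latch above 2 N), for 0.1 s.
At the end, for the whole second after the job is handed in: The fingers hold the latch knob (over 2 N), the electrode's tip is at least 8 mm above the beaker's rim (arm raised at least 66 mm) and still (under 20 mm/s), and the beaker stands upright within 15 mm of where it was (z of electrode_tip in the frame of beaker_rim above 0.008 m and value of joint carriage above 0.066 m and contact force between the fingers and latch above 2 N and velocity of joint carriage between -0.02 and 0.02 m/s and horizontal distance between electrode_tip and beaker_rim below 0.03 m and distance of beaker from where it was at the start of the episode below 0.015 m and angle between beaker's own z axis and vertical below 0.15 rad); the arm keeps its last pose, push and grip.
It fails at once if the beaker is knocked (moved over 20 mm or tipped) (distance of beaker from where it was at the start of the episode above 0.02 m or angle between beaker's own z axis and vertical above 0.4 rad).
It fails at once if a bystander (vial, bottle, bowl, jar, scoop, spare beaker) is disturbed: moved over 30 mm or tipped ((distance of vial from where it was at the start of the episode above 0.03 m or angle between vial's own z axis and vertical above 0.5 rad) or (distance of buffer from where it was at the start of the episode above 0.03 m or angle between buffer's own z axis and vertical above 0.5 rad) or (distance of dish from where it was at the start of the episode above 0.03 m or angle between dish's own z axis and vertical above 0.5 rad) or (distance of jar from where it was at the start of the episode above 0.03 m or angle between jar's own z axis and vertical above 0.5 rad) or distance of scoop from where it was at the start of the episode above 0.03 m or (distance of spare_beaker from where it was at the start of the episode above 0.03 m or angle between spare_beaker's own z axis and vertical above 0.5 rad)).
It also fails if it takes over 32 s, if anything falls off the work surface, if the arm or the gripper's body presses on something with over 40 N, if the wrist force passes 120 N, or if a joint passes its speed limit or range.

## Working session

There is one attempt and no reset: what is moved stays moved. The work goes in short steps, Python scripts to look and compute and a tool call to move; the robot and the scene stay as the last step left them, time stands still between calls to the robot, and variables do not carry over. Pictures are saved under pics/ and viewed, at most 10 in all, crops included, and the job is handed in when it is done.

Besides the shell and the picture viewer there is one more tool, called after "Call:" as a command line: name --argument value ..., lists and objects as JSON in quotes. jog_arm: Moves the arm, as the interface text tells. Its arguments: {"type":"object","properties":{"moves":{"type":"array","items":{"type":"array","items":{"type":"array","items":{"type":"number"}}}},"newtons":{"type":"number"}},"required":["moves"]}

```bash
mkdir -p pics
cat > h.py <<'E'
import numpy as np, cv2
from cell import env
def w(cam,p):
    c=env.camera_info(cam);R=cv2.Rodrigues(np.array(c["rvec"],float))[0]
    return R.T@(np.array(p)-np.array(c["tvec"]).ravel())
def px(cam,P):
    c=env.camera_info(cam);R=cv2.Rodrigues(np.array(c["rvec"],float))[0]
    q=R@np.array(P)+np.array(c["tvec"]).ravel();s=q[:2]/q[2];s=s*(1+c["k1"]*(s@s))
    K=np.array(c["intrinsics"]);return K[:2,:2]@s+K[:2,2]
E
python3 - <<'E'
from h import *
ims=[]
for cam in("scene","top"):
    im=env.get_image(cam);cv2.imwrite(f"pics/{cam}0.png",im)
    for t in("latch","coupler_top","stand","beaker_rim","electrode_tip","buffer","vial"):
        for r in env.place_of(cam,t)[:2]: 
            P=w(cam,r["location"]);print(cam,t,round(r["confidence"],2),P.round(3),px(cam,P).round())
print(env.pinch_z,env.get_obs())
E
```

```text
scene latch 0.49 [ 0.566 -0.028  0.178] [250. 179.]
scene coupler_top 0.86 [ 0.577 -0.065  0.147] [238. 189.]
scene stand 0.56 [ 0.578 -0.07   0.002] [238. 224.]
scene beaker_rim 0.7 [ 0.546 -0.235  0.082] [188. 196.]
scene beaker_rim 0.7 [0.325 0.435 0.007] [386. 179.]
scene electrode_tip 0.91 [ 0.685 -0.04   0.044] [244. 239.]
scene buffer 0.77 [ 0.681 -0.204  0.001] [192. 245.]
scene vial 0.62 [ 0.629 -0.118  0.014] [222. 232.]
top latch 0.44 [ 0.574 -0.029  0.173] [269. 191.]
top coupler_top 0.94 [ 0.581 -0.065  0.145] [281. 190.]
top stand 0.84 [ 0.583 -0.065  0.003] [279. 195.]
top beaker_rim 0.72 [ 0.55  -0.233  0.084] [337. 203.]
top beaker_rim 0.58 [ 0.686 -0.041  0.095] [272. 157.]
top buffer 0.6 [ 0.682 -0.201  0.004] [322. 164.]
top vial 0.47 [ 0.632 -0.117  0.014] [296. 179.]
0.0187 {'time': 0.8, 'joint_pos': array([-1.38440967e+00,  3.12894793e-01,  1.49769123e+00, -6.58301202e-06,
        1.33100272e+00, -2.23413426e-01]), 'dq': array([ 0.00112058,  0.00037638,  0.00089406,  0.00145293,  0.00236988,
       -0.00115269]), 'tau': array([-5.47236068e-04, -4.12148345e+01, -2.59889764e+01, -2.37037657e-04,
        5.62250316e-04, -7.84420934e-06]), 'position': array([ 0.20915599, -0.48154662,  0.23130015]), 'tool_rot': array([ 9.79081169e-01,  2.03470058e-01, -3.23304176e-06,  1.89927458e-06]), 'contact_force': array([0.34582875, 0.27562229, 0.32943165]), 'wrist_torque': array([-0.02070089,  0.00853388, -0.02672278]), 'finger_force': 0.0, 'grip_width': 0.08543612987576021}
```

View pics/scene0.png

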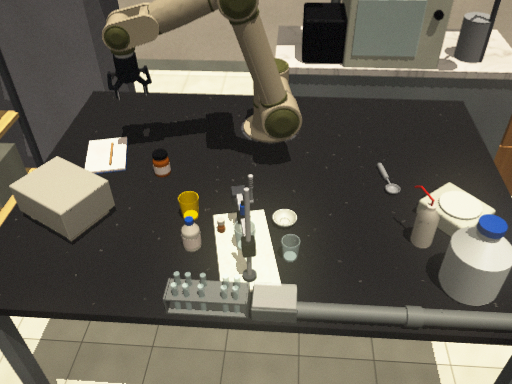

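View pics/top0.png

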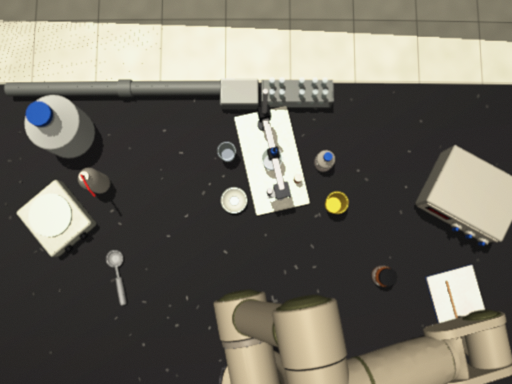

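Scene and top show the stand with the coupler near the robot (top px ~281,190), the knob to its left (~269,191), the column behind (~264,122), and a yellow decoy beaker at (337,203). I'll check the yaw and the knob on an enlarged crop.

Run:
```python
from h import *
L=[];C=[];S=[]
for k in range(4):
  for cam in("scene","top"):
    env.get_image(cam)
    for t,l in(("latch",L),("coupler_top",C)):
        r=env.place_of(cam,t)
        if r: l.append(w(cam,r[0]["location"]))
print(np.median(L,0),np.median(C,0),np.array(L).round(3))
im=cv2.imread("pics/top0.png")
x0,y0=225,100;cr=cv2.resize(im[y0:y0+120,x0:x0+120],None,fx=5,fy=5,interpolation=cv2.INTER_CUBIC)
c=np.median(C,0);
for yaw,col in((.225,(0,0,255)),(.3,(0,255,0)),(.15,(255,0,0))):
  ex=np.array([np.cos(yaw),np.sin(yaw),0]);ey=np.array([-ex[1],ex[0],0]);c[2]=0.146
  pts=[c,c+.038*ey+[0,0,.051],c+.23*ex+[0,0,.196],c+.11*ex+[0,0,.049]]
  for P in pts:
    u=(px("top",P)-[x0,y0]+.5)*5;cv2.circle(cr,tuple(int(v) for v in u),3,col,-1)
cv2.imwrite("pics/c1.png",cr)
```

```text
[ 0.57169553 -0.02833801  0.17651471] [ 0.57972137 -0.06528073  0.14868197] [[ 0.568 -0.029  0.179]
 [ 0.579 -0.028  0.173]
 [ 0.566 -0.029  0.179]
 [ 0.577 -0.027  0.174]
 [ 0.567 -0.028  0.18 ]
 [ 0.576 -0.027  0.175]
 [ 0.567 -0.029  0.178]
 [ 0.576 -0.03   0.175]]
```

View pics/c1.png

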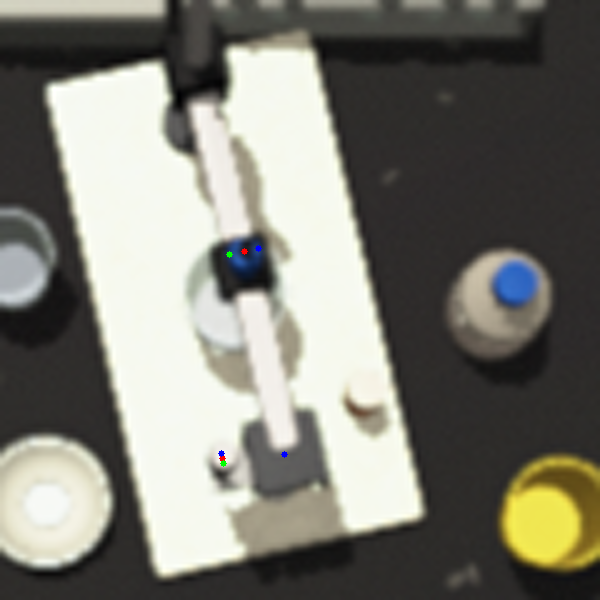

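Red markers (yaw 0.225) fit the coupler, the knob at crop px (222,460) and the electrode cap at (244,252). Moving above the knob.

Call:
jog_arm --moves '[[[1, 0, 0, -25, 0.1], [1, 0, 0, -25, 0.085], [1, 28, -22, 0, 0], [1, 28, -22, 0, 0], [1, 28, -22, 0, 0], [1, 28, -22, 0, 0], [1, 28, -22, 0, 0], [1, 28, -22, 0, 0], [1, 28, -22, 0, 0], [1, 28, -22, 0, 0]]]' --newtons 50

```text
time: 3.0
position: [0.389, -0.2588, 0.2814]
tool_rot: [0.994, 0.112, 0.0, 0.0]
contact_force: [-0.3, -0.3, -0.1]
grip_width: 0.0851
finger_force: 0.0
```

Call:
jog_arm --moves '[[[1, 28, -22, 0, 0], [1, 28, -22, 0, 0], [1, 28, -22, 0, 0], [1, 28, -22, 0, 0], [1, 28, -22, 0, 0], [1, 28, -22, 0, 0], [0.7, 28, -22, 0, 0], [0.7, 0, 0, 0, 0], [0.7, 0, 0, 0, 0]]]'

```text
time: 3.9
position: [0.5451, -0.0659, 0.281]
tool_rot: [0.994, 0.113, -0.0, 0.0]
contact_force: [-0.9, -0.6, -0.4]
grip_width: 0.0598
finger_force: 0.0
```

Run:
```python
from h import *
o=env.get_obs();p=o["position"];q=o["tool_rot"];yaw=2*np.arctan2(q[1],q[0])
print(o["time"],p,yaw,q,o["joint_pos"])
x=np.array([np.cos(yaw),np.sin(yaw)]);y=np.array([x[1],-x[0]]);d=np.array([.572,-.028])-p[:2]
print(d@x,d@y)
```

```text
3.9 [ 0.54505735 -0.06589613  0.28101799] 0.22605406432427883 [ 9.93619197e-01  1.12786525e-01 -3.02348182e-04  1.96211224e-05] [-3.33619235e-01  3.37257411e-01  1.33524496e+00 -2.98111676e-04
  1.46961871e+00  1.01115322e+00]
0.03475098452283205 -0.030893239263252027
```

Call:
jog_arm --moves '[[[0.7, 18, -16, 0, 0], [0.7, 17, -15, 0, 0], [0.7, 0, 0, 25, 0], [0.7, 0, 0, 25, 0], [0.7, 0, 0, 10, 0], [0.7, 0, 0, 0, 0], [0.7, 0, 0, 0, 0]]]'

```text
time: 4.6
position: [0.5725, -0.0288, 0.2225]
tool_rot: [0.994, 0.112, 0.001, 0.0]
contact_force: [0.4, 0.5, 0.7]
grip_width: 0.0598
finger_force: 0.0
```

Run:
```python
from h import *
o=env.get_obs();print(o["time"],o["position"],o["grip_width"])
p=o["position"]
ims=[]
for cam in("scene","top"):
    im=env.get_image(cam);u=px(cam,p);print(u)
    for r in env.place_of(cam,"latch")[:1]:print(cam,w(cam,r["location"]),r["confidence"])
    a,b=int(u[0])-35,int(u[1])-45
    cr=cv2.resize(im[b:b+90,a:a+70],None,fx=5.6,fy=5.6,interpolation=cv2.INTER_CUBIC)
    cv2.circle(cr,tuple(int(v) for v in (u-[a,b]+.5)*5.6),3,(0,0,255),-1)
    cv2.circle(cr,tuple(int(v) for v in (px(cam,[.572,-.028,.197])-[a,b]+.5)*5.6),3,(0,255,0),-1)
    ims.append(cr)
cv2.imwrite("pics/c2.png",np.hstack(ims))
```

```text
4.6 [ 0.5724952  -0.02883725  0.22251843] 0.05979736435464647
[249.67340947 169.18266977]
scene [0.32597314 0.43915746 0.00163925] 0.63
[269.43529348 189.52093616]
```

View pics/c2.png

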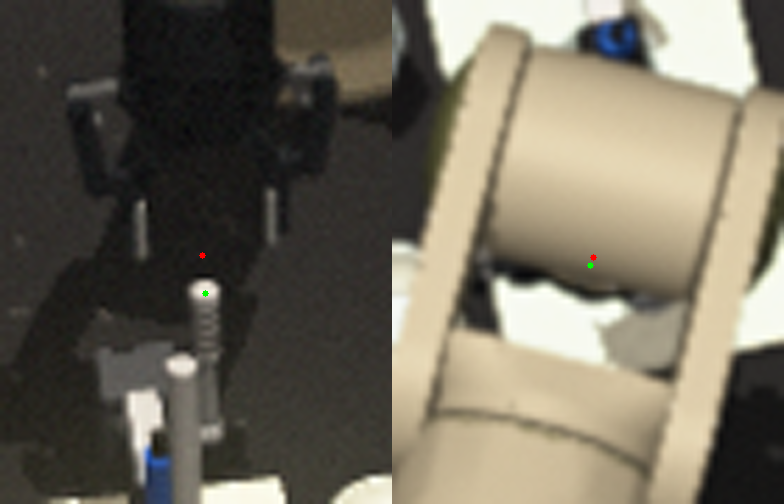

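Left view: the knob top at (205,290) is centred between the fingers (140 and 270). Descending and closing.

Call:
jog_arm --moves '[[[0.7, 0, 0, 20, 0], [0.7, 0, 0, 20, 0], [0.7, 0, 0, 20, 0], [0.7, 0, 0, 0, 0], [0.4, 0, 0, 0, 0], [0.2, 0, 0, 0, 0], [0, 0, 0, 0, 0], [0, 0, 0, 0, 0], [0, 0, 0, 0, 0], [0, 0, 0, 0, 0], [0, 0, 0, 0, 0]]]' --newtons 50

```text
time: 5.9
position: [0.5729, -0.029, 0.1626]
tool_rot: [0.994, 0.112, 0.001, 0.001]
contact_force: [-0.4, -3.5, 6.5]
grip_width: 0.0146
finger_force: 48.8
```

Run:
```python
from h import *
o=env.get_obs();print(o)
im=env.get_image("scene");a,b=215,135
cv2.imwrite("pics/c3.png",cv2.resize(im[b:b+90,a:a+70],None,fx=6,fy=6,interpolation=cv2.INTER_CUBIC))
```

```text
{'time': 5.9, 'joint_pos': array([-2.54297622e-01,  4.76329580e-01,  1.44588787e+00, -1.01389197e-03,
        1.21650936e+00,  1.09230632e+00]), 'dq': array([ 7.97759567e-04,  4.90435381e-05,  8.68343728e-04, -8.99779046e-04,
        3.60488373e-04, -4.24709768e-04]), 'tau': array([ 2.50187717e+00, -4.40118313e+01, -2.21908468e+01,  9.26611293e-01,
        2.00628787e-01,  2.69886246e-02]), 'position': array([ 0.57288783, -0.02899413,  0.16259563]), 'tool_rot': array([9.93703053e-01, 1.12035543e-01, 1.16739107e-03, 9.57484837e-04]), 'contact_force': array([-0.40556052, -3.4578201 ,  6.485918  ]), 'wrist_torque': array([-0.65030272,  0.05773604,  0.0398202 ]), 'finger_force': 48.80456328392029, 'grip_width': 0.014597337371591605}
```

View pics/c3.png

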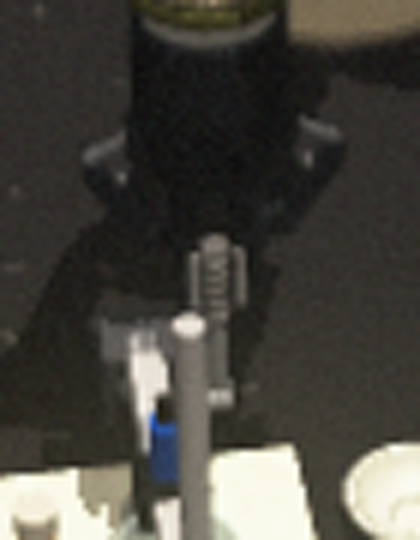

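The knob is held between the pads at (215,270), still home. Pulling 11 mm along tool -y.

Call:
jog_arm --moves '[[[0, 0, -3, 0, 0], [0, 0, -3, 0, 0], [0, 0, -3, 0, 0], [0, 0, -2, 0, 0], [0, 0, 0, 0, 0], [0, 0, 0, 0, 0]]]'

```text
time: 6.55
position: [0.5706, -0.0189, 0.1626]
tool_rot: [0.994, 0.112, 0.001, 0.002]
contact_force: [0.6, -8.1, 5.6]
grip_width: 0.0146
finger_force: 48.9
```

Run:
```python
from h import *
o=env.get_obs();d=o["position"]-[.57289,-.02899,.1626];ey=np.array([-.223,.975,0])
print(o["time"],d@ey,d[2],o["contact_force"],o["contact_force"]@ey,o["grip_width"],o["finger_force"])
```

```text
6.55 0.010371237400312065 -2.732505808913932e-05 [ 0.62193965 -8.09471874  5.61016968] -8.031043312376557 0.014583135231337916 48.91092896461487
```

Spring force 8 N agrees with about 10–11 mm of pull. Lifting.

Call:
jog_arm --moves '[[[0, 0, 0, -3, 0], [0, 0, 0, -4, 0], [0, 0, 0, -5, 0], [0, 0, 0, 0, 0]]]'

```text
time: 6.95
position: [0.5705, -0.0187, 0.1737]
tool_rot: [0.994, 0.112, 0.001, 0.001]
contact_force: [5.0, -7.7, -3.9]
grip_width: 0.0142
finger_force: 48.7
```

Call:
jog_arm --moves '[[[0, 0, 0, -6, 0], [0, 0, 0, -8, 0], [0, 0, 0, -8, 0], [0, 0, 0, -8, 0], [0, 0, 0, -8, 0], [0, 0, 0, -8, 0], [0, 0, 0, -8, 0], [0, 0, 0, -8, 0], [0, 0, 0, -6, 0], [0, 0, 0, -2, 0], [0, 0, 0, 0, 0], [0, 0, 0, 0, 0]]]'

```text
time: 8.15
position: [0.5705, -0.0186, 0.2431]
tool_rot: [0.994, 0.112, 0.001, 0.001]
contact_force: [6.0, -7.3, -4.7]
grip_width: 0.015
finger_force: 48.7
```

Run:
```python
from h import *
o=env.get_obs();print(o["time"],o["position"],o["contact_force"],o["finger_force"])
im=env.get_image("scene")
for t in("electrode_tip","beaker_rim","coupler_top","latch"):
    for r in env.place_of("scene",t)[:3]:print(t,w("scene",r["location"]).round(3),r["confidence"])
a,b=175,120
cv2.imwrite("pics/c4.png",cv2.resize(im[b:b+150,a:a+150],None,fx=4,fy=4,interpolation=cv2.INTER_CUBIC))
```

```text
8.15 [ 0.5704531  -0.01864531  0.24307807] [ 5.96290159 -7.31392224 -4.69260852] 48.74902367591858
electrode_tip [ 0.686 -0.04   0.124] 0.82
beaker_rim [ 0.548 -0.236  0.084] 0.93
beaker_rim [ 0.681 -0.038  0.093] 0.85
latch [ 0.679 -0.036  0.097] 0.65
latch [ 0.563 -0.018  0.262] 0.44
```

View pics/c4.png

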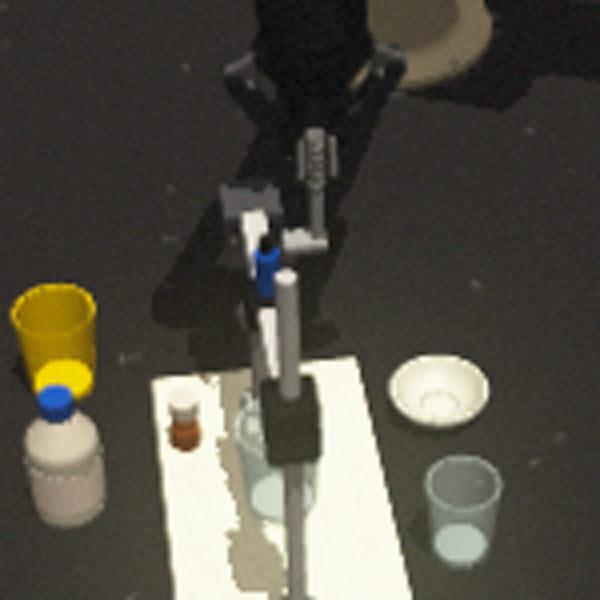

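The picture shows the arm raised, with the knob held at (317,155) and the beaker in place at (278,455). The tip is measured well above the rim, so I'm handing in.

```bash
python3 -c "
from cell import env
print(env.close_job())"
```

```text
the job is handed in; nothing more can be done
None
```

I pulled the latch about 10 mm and lifted the arm about 80 mm. By the camera's reading the electrode tip is 2–3 cm above the beaker's rim; I handed in at about 8 s of the 32 s, still holding the knob (about 49 N), with nothing on the bench visibly disturbed; no verdict was returned.

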